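# Gauge the neck jaws of a bench bottle capper

### The job

Raise the capper's yellow-framed clear guard right up and leave it up. Then take the orange-handled gauge out of its blue holder and slide its steel blade, level and straight from the robot's side under the guard, between the two brass jaws until it drags snugly on both, without forcing it or pushing it out past the jaws' far end. Finish while still holding the gauge there, steady and clear of the bench, and leave the bottles and the jar alone.

Things in the scene. Friction and masses are not known exactly. Their poses are not given: they have to be found in the camera images.
- capper: Bench capper, fixed, yaw within 0.2 rad: grey base 190 x 270 x 20 mm (x -20 to 170), two aluminium guide posts (26 x 18 mm, 226 mm high, 118 mm either side of the middle), green housing at the back (70 mm high). Origin on the bench mid-way between the posts, in the guard's plane; x level into the machine, away from the robot (the way the blade goes in), y left, z up.
- jaw_mouth (a point): Middle of the mouth of the gap between the brass jaws, 22 mm behind the guard's plane, 65 mm above the bench, axes as the capper's. The gap is an upright wedge, open towards the robot, above and behind: 9 mm wide here, tapering evenly to 1 mm at its far end, 66 mm deeper. In front of the mouth the jaws flare over 12 mm to a 26 mm wide entrance.
- jaw_left: Left (+y) brass jaw plate, 66 mm long, 10 mm thick, from 40 to 90 mm above the bench; origin at the capper's. Sprung outwards, 12 N/mm; the pair floats sideways up to 6 mm (0.3 N/mm), so it centres itself on the blade. The blade meets both jaws with its tip about 50 mm past the mouth and is snug from 54 to 62 mm past it.
- jaw_right: Right (-y) brass jaw plate, mirror image of the left one; origin at the capper's. Snug drag is felt as a push back along the blade: roughly 2 to 7 N over that snug range (4 to 5 N is a good stop), growing by 0.5 to 0.8 N per mm.
- sash (a joint): Height of the guard in m: 0 fully down, 0.09 fully up at its stop. Starts at 0 to 0.02 and stays where it is left (weight 3.4 N, slide friction 6 N: about 10 N lifts it). Clear pane in a yellow frame, 216 mm wide, 12 mm thick; lower edge 20 mm above the bench at 0 (110 mm fully up), top edge 90 mm above the lower one.
- sash_grip (a point): Centre of the guard's black grip bar, 14 x 74 x 14 mm high, long along the capper's y, on two small posts 35 mm above the guard's top edge (145 mm above the bench with the guard down, rising with it). Pinch it from above across its 14 mm (fingers closing along the capper's x).
- holder: Blue gauge holder, fixed to the bench: plate 120 x 60 x 4 mm with a pocket (rim 14 mm above the bench, inside 65 x 17 mm) in which the gauge's handle stands. Origin on the bench under its centre, x along the blade. It is on the left or the right of the capper.
- gauge_grip (a point): Centre of the gauge's upright orange handle: 60 mm long (x), 14 mm thick (y, grip across this), 72 mm high, its foot 36 mm below this point and 4 mm above the bench. x points along the blade, z up. Gauge mass about 0.18 kg, balancing about 19 mm ahead of this point.
- gauge_tip (a point): Tip of the gauge's steel blade at the blade's mid-height: 175 mm ahead of the handle's centre (along x) and 6 mm below it. The blade is 3 mm thick, 16 mm high, on edge, and juts 145 mm from the handle's front face.
- gauge: The whole gauge, loose; origin at the middle of the handle's underside, axes as gauge_grip.
- yellow_bottle: Bystander: yellow bottle, 68 mm diameter, 160 mm high, loose, on the other side of the capper from the gauge. Origin under its centre.
- white_bottle: Bystander: white bottle with green cap, 64 mm diameter, 170 mm high, loose. Origin under its centre.
- black_jar: Bystander: white jar with black cap, 72 mm diameter, 120 mm high, loose. Origin under its centre.
Mind the look-alikes: they are no part of the job. There is more than one size of the gauge; the job needs the largest.

How it is judged:
On the way, in this order (a step that is already met when the one before it is completed fails the run):
1. the guard is raised (nearly) fully (value of joint sash above 0.075 m), for 0.2 s.
2. the gauge is lifted out of its holder in the fingers (value of joint sash above 0.075 m and contact force between the fingers and gauge above 2 N and contact force between gauge and holder below 0.1 N and height (world z) of gauge_grip above 0.06 m), for 0.2 s.
At the end, for the whole second after the job is handed in: Guard up at least 75 of 90 mm; gauge held in the fingers, off the holder, handle centre over 60 mm above the bench, level and straight within 0.2 rad, at rest, tip 38 to 66 mm past the jaw mouth, each jaw pressing the blade with 1.5 to 11 N (all of step 2 and contact force between gauge and jaw_left between 1.5 and 11 N and contact force between gauge and jaw_right between 1.5 and 11 N and x of gauge_tip in the frame of capper between 0.06 and 0.088 m and z of gauge_tip in the frame of capper between 0.042 and 0.09 m and angle between the x axis of gauge_grip and the x axis of capper, either way round below 0.2 rad and angle between gauge_grip's own z axis and vertical below 0.2 rad and linear speed of gauge below 0.01 m/s); the arm keeps its last pose, push and grip.
It fails at once if the jaws are forced (over 20 N on a jaw) (contact force between anything else and jaw_left above 20 N or contact force between anything else and jaw_right above 20 N).
It fails at once if a bottle or the jar is disturbed (moved over 20 mm or tipped) (distance of any of yellow_bottle, white_bottle, black_jar from where it was at the start of the episode above 0.02 m or angle between any of yellow_bottle, white_bottle, black_jar's own z axis and vertical above 0.3 rad).
It also fails if it takes over 69 s, if anything falls off the work surface, if the arm or the gripper's body presses on something with over 40 N, if the wrist force passes 120 N, or if a joint passes its speed limit or range.

### The arm

A 7-joint arm with a two-finger parallel gripper is mounted at the origin on the work surface. World frame = base frame: x ahead of the robot, y to its left, z up, the work surface at z = 0. Lengths are in m, angles in rad, forces in N, time in s.
With the tool pointing down it reaches from about 0.425 to 0.925 m from the base axis. Payload 6.8 kg.
Tool frame: the origin (TCP) lies midway between the tips of the shut fingers; the grasp point (between the pads) lies 19 mm behind it; z points along the fingers, y is the direction in which the jaws open and shut (so a half turn about z gives the same grasp; the last joint's range is limited). The gripper opens to 85 mm and grips with 20 to 120 N. Pads are 22 mm wide; open, the fingers measure 114 mm over their backs; the gripper's body (76 mm by 85 mm) begins 54 mm behind the grasp point. The pads swing forward as they close: fully open they stand 13 mm farther back than shut.
Start: joints at [1.051, 0.477, 0.022, 1.555, -0.011, 1.109, -0.083], TCP at [0.27, -0.619, 0.231] pointing down, gripper open.
Joint ranges: [-2.96, 2.96], [-0.34, 2.1], [-1.41, 1.46], [0.24, 2.44], [-1.37, 4.51], [0.17, 1.92], [-2.96, 2.96]. Speed limits (rad/s): [2.39, 2.39, 3.14, 3.14, 3.14, 3.14, 3.14].

### API

Orientations are given as a unit quaternion [w, x, y, z].
In Python, from station import readout, eyes, ticket gives the robot as it stands. The module is installed in compiled form; this text tells all that it offers.
- The arm moves only by the shell command python3 -m crank 'ROWS' [FORCE]. ROWS is JSON, a list of rows, each an object of numbers: "jaw": the opening in per cent of the stroke, from 0 (shut) to 100 (fully open); "x", "y", "z": the shift along the tool's x, y, z in mm; "ax", "ay", "az": the turn, a rotation vector about the tool's x, y, z in degrees. In form: [{"jaw": .., "x": .., "y": .., "z": .., "ax": .., "ay": .., "az": ..}, ...]. A call has 1 to 12 rows; each row shifts and turns the commanded pose from where the row before left it, along the tool's axes as they then stand; what a row does not reach is not made up. A row lasts 1/8 s, in which the tool goes at most 62.5 mm and 10.7 degrees, less where a joint would pass 70% of its speed; a pose out of reach is approached as far as the arm can. A call with a gripper value outside its range is refused whole. The fingers move at their own pace and stop on an object; FORCE is the grip in N (left out, the last holds). Time passes only in rows, so rows that do not move let the fingers close. It gives the time, the measured TCP pose, the force and the opening at its end, in the units of the state.
- readout.get_obs(): the state, without advancing time (a new reading comes with each control period).
- eyes.read_camera(name): name is "side" or "top"; returns (picture, depth): 420x560x3 uint8, red, green, blue; 420x560 float32, m along the optical axis (not along the pixel's ray), 0 where there is no reading.
- eyes.calibration(name): a dict with "fx", "fy", "cx", "cy" (pixels), "R" (3x3) and "t" (3): a world point X has camera coordinates R X + t. Camera axes: x right, y down, z forward; pixel columns grow to the right and rows downward; lengths in m; the calibration is good to about 2 mm. A picture is of the moment at which its call begins. calibration takes no time and is no camera call.
- ticket.hand_in(): hands the job in, once; it reports no verdict.
The state is a dict: "t": time; "q": joint angles; "joint_vel": joint speeds; "joint_torque": joint torques, N m; "eef_pos": TCP position; "tool_rot": TCP orientation; "contact_force": force on the tool from outside, world axes, zero at the start; "torque": the same for the moment, N m; "gripper_width": opening from 0.0 (shut) to 1.0 (fully open).
Only numpy, scipy, OpenCV 4.12 (cv2) and the standard library are available. Lean on these libraries where they do the work, as an engineer would, in place of code of your own. Each camera call takes 0.05 s, during which the arm holds its last target. There are 200 camera calls.

## Working session

There is one attempt and no reset: what is moved stays moved. The work goes in short steps, Python scripts to look and compute and a shell command to move; the robot and the scene stay as the last step left them, time stands still between calls to the robot, and variables do not carry over. Pictures are saved under pics/ and viewed, about 8 in all and at most 12, crops included, and the job is handed in when it is done.

```bash
mkdir -p pics; cat > h.py <<'E'
import numpy as np,cv2
from station import readout,eyes,ticket
def grab(n,tag):
    p,d=eyes.read_camera(n); np.savez(f'pics/{tag}.npz',p=p,d=d); cv2.imwrite(f'pics/{tag}.png',cv2.resize(p[:,:,::-1],None,fx=1.4,fy=1.4,interpolation=cv2.INTER_CUBIC)); return p,d
def load(tag):
    z=np.load(f'pics/{tag}.npz'); return z['p'],z['d']
def cloud(n,d):
    c=eyes.calibration(n);v,u=np.mgrid[:d.shape[0],:d.shape[1]]
    P=np.stack([(u-c['cx'])/c['fx']*d,(v-c['cy'])/c['fy']*d,d],-1)
    return (P-np.array(c['t']))@np.array(c['R'])
def ray(n,u,v,z):
    c=eyes.calibration(n);R=np.array(c['R']);t=np.array(c['t'])
    o=-R.T@t; r=R.T@np.array([(u-c['cx'])/c['fx'],(v-c['cy'])/c['fy'],1.]); return o+r*(z-o[2])/r[2]
def proj(n,X):
    c=eyes.calibration(n);p=np.array(c['R'])@X+np.array(c['t']);return p[0]/p[2]*c['fx']+c['cx'],p[1]/p[2]*c['fy']+c['cy']
E
python3 - <<'E'
from h import *
np.set_printoptions(precision=4,suppress=True)
for n in('side','top'):
    grab(n,n+'0'); c=eyes.calibration(n); print(n,c['fx'],-np.array(c['R']).T@c['t'],np.array(c['R'])[2])
print(readout.get_obs())
E
```

```text
side 394.27953839318235 [0.0391 0.622  0.8314] [ 0.4265 -0.6296 -0.6494]
top 412.947751670666 [ 0.2893 -0.0557  1.1982] [ 0.1855  0.0199 -0.9824]
{'t': 0.1, 'q': array([ 1.0509,  0.4777,  0.0223,  1.5563, -0.0115,  1.1093, -0.0831]), 'joint_vel': array([ 0.0028, -0.0029,  0.0004, -0.0007,  0.0008, -0.0006,  0.0016]), 'joint_torque': array([  0.0051, -59.7752,   1.6139, -28.1953,   0.0128,   0.005 ,
        -0.    ]), 'eef_pos': array([ 0.2699, -0.6181,  0.2304]), 'tool_rot': array([-0.0008,  0.9789,  0.2044, -0.0002]), 'contact_force': array([ 0.085 , -0.2853, -0.5027]), 'torque': array([-0.0249,  0.0101,  0.0087]), 'gripper_width': 1.0007570151418106}
```

View pics/side0.png

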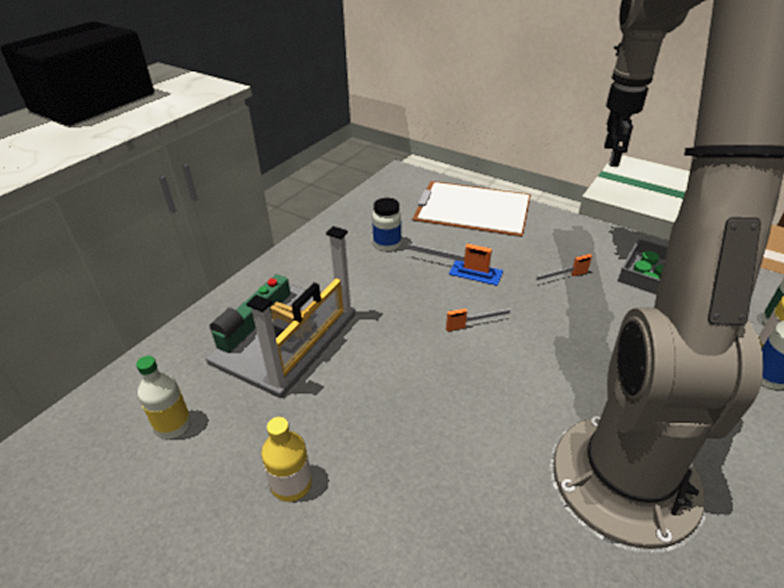

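View pics/top0.png

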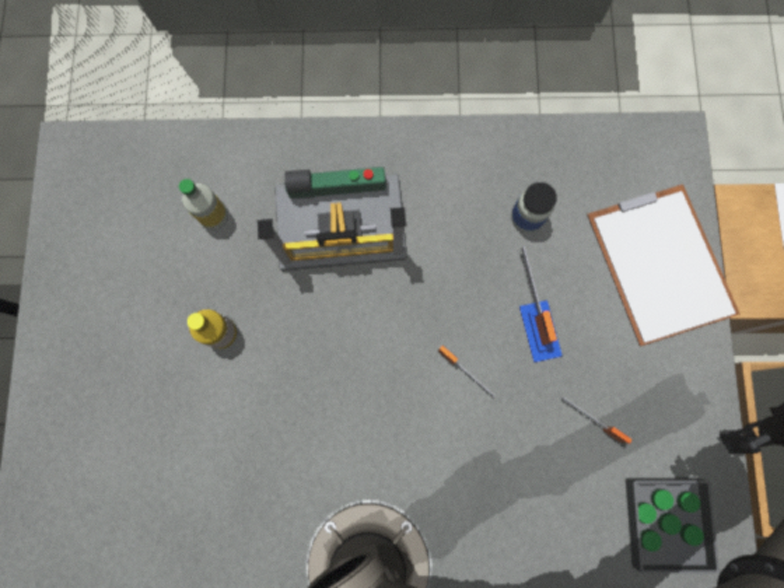

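The side view shows the capper (post tops at about (337,232) and (260,303)), its grip bar at (306,302), and the gauge upright in the blue holder at (477,262). The top view shows the posts at (265,229) and (398,217), the grip bar near (338,237), and the gauge handle at (547,327) with its tip at (523,248). The two small gauges lying loose are the look-alikes.

```bash
python3 - <<'E'
from h import *
np.set_printoptions(precision=4,suppress=True)
def rect(Q): 
    r=cv2.minAreaRect((Q*1000).astype(np.float32)); return np.array(r[0]),r[1],r[2]
for n in('top','side'):
    p,d=load(n+'0'); C=cloud(n,d); hsv=cv2.cvtColor(p,cv2.COLOR_RGB2HSV); X=C.reshape(-1,3); H=hsv.reshape(-1,3).astype(int); ok=d.reshape(-1)>0
    ws=ok&(X[:,0]>.25)&(X[:,0]<1.1)&(abs(X[:,1])<.55)
    print('==',n,'bench z',np.median(X[ws][:,2]))
    # post tops
    m=ws&(X[:,2]>.215)&(X[:,2]<.24)&(X[:,0]>.45)&(X[:,1]>-.2)&(X[:,1]<.3)
    q=X[m]; mid=q[:,1].mean() if len(q) else 0
    for s in(q[q[:,1]>mid],q[q[:,1]<=mid]): print('post',len(s),s.mean(0), rect(s[:,:2]))
    m=ws&(H[:,2]<60)&(X[:,2]>.13)&(X[:,2]<.21)&(X[:,0]>.5)&(X[:,1]>-.05)&(X[:,1]<.2)
    q=X[m]; print('grip',len(q),q.mean(0),np.percentile(q,[5,95],axis=0)); 
    q=q[q[:,2]>np.percentile(q[:,2],95)-.008];print(' top',q.mean(0),rect(q[:,:2]))
    m=ws&(H[:,0]>20)&(H[:,0]<32)&(H[:,1]>150)&(H[:,2]>100)&(X[:,1]>-.1)&(X[:,1]<.19)&(X[:,0]>.5)&(X[:,2]>.09);q=X[m];print('yellow',len(q),np.percentile(q,[5,50,95],axis=0).tolist(),rect(q[:,:2]))
    m=ws&(H[:,0]>105)&(H[:,0]<125)&(H[:,1]>150)&(H[:,2]>60)&(X[:,2]<.03)&(X[:,1]<-.1)&(X[:,1]>-.45)&(X[:,0]<.66);q=X[m];print('blue',len(q),rect(q[:,:2]))
    m=ws&(H[:,0]<14)&(H[:,1]>170)&(H[:,2]>100)&(X[:,2]>.025)&(X[:,1]<-.15)&(X[:,0]>.35);q=X[m];print('orange',len(q),q.mean(0),np.percentile(q,[2,98],axis=0).tolist())
    q=q[q[:,2]>.068];print(' top',len(q),q.mean(0),rect(q[:,:2]))
    # blade: points at z .045-.1 grey near
    m=ws&(X[:,2]>.045)&(X[:,2]<.11)&(X[:,1]<-.15)&(X[:,1]>-.45)&(X[:,0]>.4)&(X[:,0]<.72)&(H[:,1]<90); q=X[m]
    print('blade',len(q)); 
    if len(q)>5:
        l=cv2.fitLine(q[:,:2].astype(np.float32),cv2.DIST_HUBER,0,.01,.01).ravel();print(l,np.degrees(np.arctan2(l[1],l[0])),q[q[:,0].argmax()],q.mean(0))
    for nm,x0,y0 in(('jar',.75,-.29),):
        m=ws&(X[:,2]>.1)&(X[:,2]<.13)&(abs(X[:,0]-x0)<.12)&(abs(X[:,1]-y0)<.1);q=X[m];print(nm,len(q),q.mean(0) if len(q) else 0)
E
```

```text
== top bench z 0.0003209374745394481
post 151 [0.61   0.1717 0.2255] (array([610.938 , 171.8829]), (34.37502670288086, 25.948490142822266), 2.1016902923583984)
post 145 [ 0.6289 -0.0631  0.2255] (array([629.1193, -63.0183]), (24.70764923095703, 34.33134460449219), 89.6494140625)
grip 136 [0.617  0.059  0.1563] [[0.6101 0.0208 0.1426]
 [0.6247 0.1081 0.1709]]
 top [0.6023 0.1681 0.2017] (array([602.4944, 167.2285]), (5.876414775848389, 18.287151336669922), 43.444000244140625)
yellow 179 [[0.6081570786533902, -0.04423806054775774, 0.1094381309781362], [0.6185238550900659, 0.015916825021879605, 0.11342657201225702], [0.6275423185000495, 0.1508798432201074, 0.11715733518125965]] (array([618.3664,  54.0261]), (11.067449569702148, 208.72317504882812), 4.534449100494385)
blue 465 (array([ 454.5476, -356.5349]), (116.73087310791016, 57.151588439941406), 12.285157203674316)
orange 46 [ 0.4464 -0.3439  0.0739] [[0.3992674187989474, -0.36383073571416136, 0.04832605974958552], [0.4776869179506535, -0.1636592386079495, 0.07947202806964863]]
 top 43 [ 0.4497 -0.3565  0.0757] (array([ 453.4183, -35
[... 827 characters left out ...]
739907964], [0.6298867482890111, 0.14827695406255734, 0.11614671811959655]] (array([621.8929,  54.1343]), (13.096050262451172, 206.5137176513672), 4.739996910095215)
blue 285 (array([ 456.2514, -352.6133]), (117.47290802001953, 60.65256881713867), 11.13137435913086)
orange 227 [ 0.4449 -0.3145  0.0475] [[0.3924652169636449, -0.35906239939192147, 0.026119668704766005], [0.4825053895062344, -0.15240111264266362, 0.07638262966195553]]
 top 35 [ 0.4559 -0.352   0.074 ] (array([ 456.4619, -352.9954]), (55.832237243652344, 13.35916519165039), 11.45486831665039)
blade 213
[ 0.9878  0.1556  0.6702 -0.317 ] 8.948736 [ 0.7198 -0.3081  0.0884] [ 0.6791 -0.3205  0.0862]
jar 216 [ 0.7015 -0.333   0.1164]
```

```bash
cat >> h.py <<'E'
from scipy.spatial.transform import Rotation as Ro
def go(x,y,z,yaw):
    """shift (tool axes, mm) and turn (deg) from the measured pose to a tool-down pose"""
    o=readout.get_obs(); q=o['tool_rot']; R=Ro.from_quat([q[1],q[2],q[3],q[0]])
    T=Ro.from_euler('z',yaw,degrees=True)*Ro.from_euler('x',180,degrees=True)
    s=R.inv().apply(np.array([x,y,z])-o['eef_pos'])*1000; a=np.degrees((R.inv()*T).as_rotvec())
    print('shift',s.round(1),'turn',a.round(2),'| shift after turn',T.inv().apply(np.array([x,y,z])-o['eef_pos'])*1000)
E
python3 -c "
from h import *
go(.620,.0555,.300,94.5)"
```

```text
shift [ 590.4 -477.3  -68.9] turn [-8.000e-02 -5.000e-02 -7.091e+01] | shift after turn [644.05805646 401.83197907 -69.56995309]
```

```bash
python3 -m crank '[{"jaw":100,"x":45,"y":-36,"z":-10},{"x":45,"y":-36,"z":-10},{"x":45,"y":-36,"z":-10},{"x":45,"y":-36,"z":-10},{"x":45,"y":-36,"z":-10},{"x":45,"y":-36,"z":-10},{"x":45,"y":-36,"z":-9},{"x":45,"y":-36},{"x":45,"y":-36},{"x":45,"y":-36},{"x":45,"y":-36},{"x":45,"y":-36}]' 80
python3 -m crank '[{"jaw":100,"az":-10.1},{"jaw":100,"az":-10.1},{"jaw":100,"az":-10.1},{"jaw":100,"az":-10.1},{"jaw":100,"az":-10.1},{"jaw":100,"az":-10.1},{"jaw":100,"az":-10.1},{"jaw":100}]'
python3 -c "
from h import *
go(.620,.0555,.200,94.5)"
```

```text
shift [ 590.4 -477.1   31.1] turn [-8.000e-02 -5.000e-02 -7.091e+01] | shift after turn [644.05805646 401.83197907  30.43004691]schema error: expected keys jaw, x, y, z, ax, ay, az
schema error: expected keys jaw, x, y, z, ax, ay, az
```

```bash
python3 -m crank '[{"jaw":100,"x":45,"y":-36,"z":-10,"ax":0,"ay":0,"az":0},{"jaw":100,"x":45,"y":-36,"z":-10,"ax":0,"ay":0,"az":0},{"jaw":100,"x":45,"y":-36,"z":-10,"ax":0,"ay":0,"az":0},{"jaw":100,"x":45,"y":-36,"z":-10,"ax":0,"ay":0,"az":0},{"jaw":100,"x":45,"y":-36,"z":-10,"ax":0,"ay":0,"az":0},{"jaw":100,"x":45,"y":-36,"z":-10,"ax":0,"ay":0,"az":0},{"jaw":100,"x":45,"y":-36,"z":-10,"ax":0,"ay":0,"az":0},{"jaw":100,"x":45,"y":-36,"z":0,"ax":0,"ay":0,"az":0},{"jaw":100,"x":45,"y":-36,"z":0,"ax":0,"ay":0,"az":0},{"jaw":100,"x":45,"y":-36,"z":0,"ax":0,"ay":0,"az":0},{"jaw":100,"x":45,"y":-36,"z":0,"ax":0,"ay":0,"az":0},{"jaw":100,"x":45,"y":-36,"z":0,"ax":0,"ay":0,"az":0}]' 80
python3 -m crank '[{"jaw":100,"x":0,"y":0,"z":0,"ax":0,"ay":0,"az":-10.1},{"jaw":100,"x":0,"y":0,"z":0,"ax":0,"ay":0,"az":-10.1},{"jaw":100,"x":0,"y":0,"z":0,"ax":0,"ay":0,"az":-10.1},{"jaw":100,"x":0,"y":0,"z":0,"ax":0,"ay":0,"az":-10.1},{"jaw":100,"x":0,"y":0,"z":0,"ax":0,"ay":0,"az":-10.1},{"jaw":100,"x":0,"y":0,"z":0,"ax":0,"ay":0,"az":-10.1},{"jaw":100,"x":0,"y":0,"z":0,"ax":0,"ay":0,"az":-10.1},{"jaw":100,"x":0,"y":0,"z":0,"ax":0,"ay":0,"az":0}]'
python3 -c "
from h import *
go(.620,.0555,.200,94.5)"
```

```text
t: 1.6
eef_pos: [0.5926, -0.0051, 0.301]
tool_rot: [0.0, 0.979, 0.204, -0.0]
contact_force: [0.6, -0.7, 0.1]
gripper_width: 1.002
t: 2.6
eef_pos: [0.5919, -0.0067, 0.3009]
tool_rot: [-0.0, 0.681, 0.733, -0.0]
contact_force: [0.3, 0.1, -0.5]
gripper_width: 1.0
shift [ 60.   32.7 100.8] turn [-0.05 -0.01 -0.3 ] | shift after turn [ 59.85165504  32.91891244 100.857266  ]
```

```bash
python3 -m crank '[{"jaw":100,"x":30,"y":16,"z":0,"ax":0,"ay":0,"az":-0.3},{"jaw":100,"x":30,"y":16.5,"z":0,"ax":0,"ay":0,"az":0},{"jaw":100,"x":0,"y":0,"z":40,"ax":0,"ay":0,"az":0},{"jaw":100,"x":0,"y":0,"z":40,"ax":0,"ay":0,"az":0},{"jaw":100,"x":0,"y":0,"z":40,"ax":0,"ay":0,"az":0},{"jaw":60,"x":0,"y":0,"z":30,"ax":0,"ay":0,"az":0},{"jaw":50,"x":0,"y":0,"z":20,"ax":0,"ay":0,"az":0},{"jaw":50,"x":0,"y":0,"z":0,"ax":0,"ay":0,"az":0}]'
python3 -c "
from h import *
p,d=load('side0')
grab('side','s1');p,_=load('s1');cv2.imwrite('pics/s1c.png',cv2.resize(p[170:300,140:280,::-1],None,fx=4,fy=4))
go(.620,.0555,.131,94.5)"
```

```text
t: 3.6
eef_pos: [0.619, 0.0556, 0.13]
tool_rot: [-0.001, 0.679, 0.734, -0.001]
contact_force: [0.7, -0.0, 0.9]
gripper_width: 0.499
shift [-0.4 -0.   0.4] turn [-0.02 -0.    0.03] | shift after turn [-0.37619193 -0.01832258  0.39690087]
```

View pics/s1c.png

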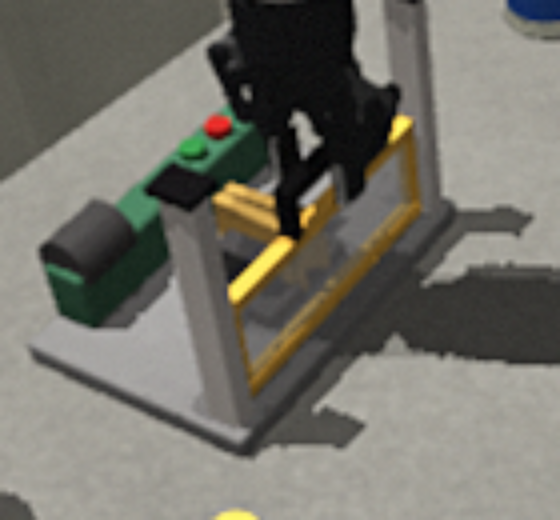

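The crop shows the fingers straddling the grip bar, which is visible between the tips at about (310,180). I'll close, then lift about 86 mm.

```bash
python3 -m crank '[{"jaw":0,"x":0,"y":0,"z":0,"ax":0,"ay":0,"az":0},{"jaw":0,"x":0,"y":0,"z":0,"ax":0,"ay":0,"az":0},{"jaw":0,"x":0,"y":0,"z":0,"ax":0,"ay":0,"az":0},{"jaw":0,"x":0,"y":0,"z":0,"ax":0,"ay":0,"az":0},{"jaw":0,"x":0,"y":0,"z":0,"ax":0,"ay":0,"az":0},{"jaw":0,"x":0,"y":0,"z":-10,"ax":0,"ay":0,"az":0},{"jaw":0,"x":0,"y":0,"z":-10,"ax":0,"ay":0,"az":0}]' 80
python3 -m crank '[{"jaw":0,"x":0,"y":0,"z":-10,"ax":0,"ay":0,"az":0},{"jaw":0,"x":0,"y":0,"z":-10,"ax":0,"ay":0,"az":0},{"jaw":0,"x":0,"y":0,"z":-10,"ax":0,"ay":0,"az":0},{"jaw":0,"x":0,"y":0,"z":-10,"ax":0,"ay":0,"az":0},{"jaw":0,"x":0,"y":0,"z":-10,"ax":0,"ay":0,"az":0},{"jaw":0,"x":0,"y":0,"z":-10,"ax":0,"ay":0,"az":0},{"jaw":0,"x":0,"y":0,"z":-4,"ax":0,"ay":0,"az":0},{"jaw":0,"x":0,"y":0,"z":0,"ax":0,"ay":0,"az":0},{"jaw":0,"x":0,"y":0,"z":0,"ax":0,"ay":0,"az":0}]'
```

```text
t: 4.53
eef_pos: [0.6216, 0.056, 0.1509]
tool_rot: [0.001, 0.678, 0.735, 0.002]
contact_force: [12.2, 1.8, -9.0]
gripper_width: 0.148
t: 5.65
eef_pos: [0.6216, 0.056, 0.2153]
tool_rot: [0.001, 0.678, 0.735, 0.002]
contact_force: [9.5, 0.9, -3.5]
gripper_width: 0.143
```

```bash
python3 -m crank '[{"jaw":50,"x":0,"y":0,"z":0,"ax":0,"ay":0,"az":0},{"jaw":50,"x":0,"y":0,"z":0,"ax":0,"ay":0,"az":0},{"jaw":50,"x":0,"y":0,"z":0,"ax":0,"ay":0,"az":0},{"jaw":50,"x":0,"y":0,"z":0,"ax":0,"ay":0,"az":0},{"jaw":50,"x":0,"y":0,"z":-30,"ax":0,"ay":0,"az":0},{"jaw":50,"x":0,"y":0,"z":-40,"ax":0,"ay":0,"az":0},{"jaw":60,"x":0,"y":0,"z":-20,"ax":0,"ay":0,"az":0},{"jaw":60,"x":0,"y":0,"z":0,"ax":0,"ay":0,"az":0}]'
python3 - <<'E'
from h import *
p,d=grab('side','s2');C=cloud('side',d).reshape(-1,3);H=cv2.cvtColor(p,cv2.COLOR_RGB2HSV).reshape(-1,3).astype(int)
m=(H[:,0]>20)&(H[:,0]<32)&(H[:,1]>150)&(H[:,2]>100)&(C[:,0]>.57)&(C[:,0]<.66)&(C[:,1]>-.06)&(C[:,1]<.17)
print(m.sum(),np.percentile(C[m][:,2],[2,50,90,98]),readout.get_obs()['contact_force'])
go(.4555,-.3545,.30,12)
E
```

```text
t: 6.65
eef_pos: [0.6206, 0.0561, 0.307]
tool_rot: [0.001, 0.678, 0.735, 0.001]
contact_force: [-0.2, 1.1, -0.2]
gripper_width: 0.604
145 [0.19166115 0.19605825 0.1976018  0.19843838] [-0.20096494  0.48030472 -1.47238168]
shift [-395.8 -196.7    5.3] turn [ 4.000e-02 -2.000e-02  8.259e+01] | shift after turn [-246.11479736  367.13035493    5.38032903]
```

```bash
python3 -m crank '[{"jaw":60,"x":-40,"y":-20,"z":0,"ax":0,"ay":0,"az":0},{"jaw":60,"x":-40,"y":-20,"z":0,"ax":0,"ay":0,"az":0},{"jaw":60,"x":-40,"y":-20,"z":0,"ax":0,"ay":0,"az":0},{"jaw":60,"x":-40,"y":-20,"z":0,"ax":0,"ay":0,"az":0},{"jaw":60,"x":-40,"y":-20,"z":0,"ax":0,"ay":0,"az":0},{"jaw":60,"x":-40,"y":-20,"z":0,"ax":0,"ay":0,"az":0},{"jaw":60,"x":-40,"y":-20,"z":0,"ax":0,"ay":0,"az":0},{"jaw":60,"x":-40,"y":-20,"z":0,"ax":0,"ay":0,"az":0},{"jaw":60,"x":-40,"y":-20,"z":0,"ax":0,"ay":0,"az":0},{"jaw":60,"x":-36,"y":-17,"z":5,"ax":0,"ay":0,"az":0}]'
python3 -m crank '[{"jaw":60,"x":0,"y":0,"z":0,"ax":0,"ay":0,"az":10.3},{"jaw":60,"x":0,"y":0,"z":0,"ax":0,"ay":0,"az":10.3},{"jaw":60,"x":0,"y":0,"z":0,"ax":0,"ay":0,"az":10.3},{"jaw":60,"x":0,"y":0,"z":0,"ax":0,"ay":0,"az":10.3},{"jaw":60,"x":0,"y":0,"z":0,"ax":0,"ay":0,"az":10.3},{"jaw":60,"x":0,"y":0,"z":0,"ax":0,"ay":0,"az":10.3},{"jaw":60,"x":0,"y":0,"z":0,"ax":0,"ay":0,"az":10.3},{"jaw":60,"x":0,"y":0,"z":0,"ax":0,"ay":0,"az":10.3},{"jaw":60,"x":0,"y":0,"z":60,"ax":0,"ay":0,"az":0},{"jaw":60,"x":0,"y":0,"z":60,"ax":0,"ay":0,"az":0},{"jaw":60,"x":0,"y":0,"z":0,"ax":0,"ay":0,"az":0}]'
python3 - <<'E'
from h import *
p,d=grab('side','s3')
cv2.imwrite('pics/s3c.png',cv2.resize(p[130:230,270:400,::-1],None,fx=5,fy=5))
go(.4555,-.3545,.026,12)
E
```

```text
t: 7.95
eef_pos: [0.4537, -0.3561, 0.2988]
tool_rot: [-0.001, 0.679, 0.735, -0.0]
contact_force: [0.5, 1.5, -0.1]
gripper_width: 0.599
t: 9.32
eef_pos: [0.4513, -0.3523, 0.1749]
tool_rot: [-0.004, 0.994, 0.106, -0.005]
contact_force: [-0.4, 0.4, 0.9]
gripper_width: 0.602
shift [  2.3   1.8 152.4] turn [-0.23  0.23  0.2 ] | shift after turn [  1.66336563   1.12140711 152.41782825]
```

View pics/s3c.png

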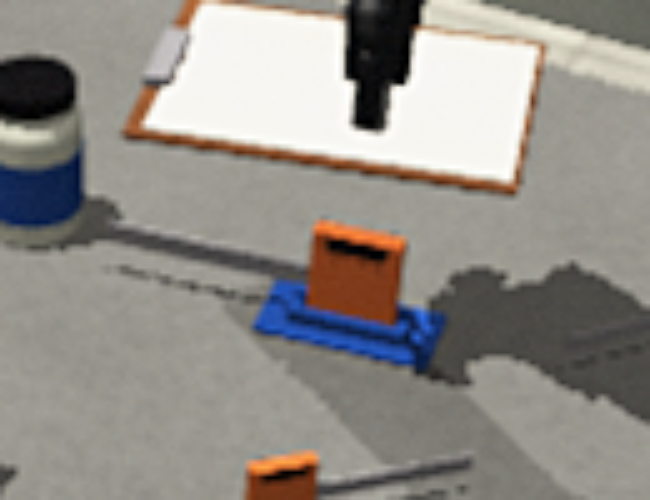

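```bash
python3 -m crank '[{"jaw":60,"x":2,"y":1.5,"z":40,"ax":-0.2,"ay":0.2,"az":0.2},{"jaw":60,"x":0,"y":0,"z":40,"ax":0,"ay":0,"az":0},{"jaw":60,"x":0,"y":0,"z":30,"ax":0,"ay":0,"az":0},{"jaw":60,"x":0,"y":0,"z":25,"ax":0,"ay":0,"az":0},{"jaw":60,"x":0,"y":0,"z":14,"ax":0,"ay":0,"az":0},{"jaw":60,"x":0,"y":0,"z":0,"ax":0,"ay":0,"az":0}]'
python3 -m crank '[{"jaw":0,"x":0,"y":0,"z":0,"ax":0,"ay":0,"az":0},{"jaw":0,"x":0,"y":0,"z":0,"ax":0,"ay":0,"az":0},{"jaw":0,"x":0,"y":0,"z":0,"ax":0,"ay":0,"az":0},{"jaw":0,"x":0,"y":0,"z":0,"ax":0,"ay":0,"az":0},{"jaw":0,"x":0,"y":0,"z":0,"ax":0,"ay":0,"az":0},{"jaw":0,"x":0,"y":0,"z":0,"ax":0,"ay":0,"az":0}]' 60
```

```text
t: 10.12
eef_pos: [0.4586, -0.3565, 0.0321]
tool_rot: [0.002, 0.995, 0.104, 0.002]
contact_force: [-0.4, 0.0, 0.3]
gripper_width: 0.597
t: 10.88
eef_pos: [0.4587, -0.3566, 0.0326]
tool_rot: [0.002, 0.995, 0.104, 0.003]
contact_force: [-1.0, 0.8, 6.5]
gripper_width: 0.156
```

```bash
python3 -m crank '[{"jaw":0,"x":0,"y":0,"z":-10,"ax":0,"ay":0,"az":0},{"jaw":0,"x":0,"y":0,"z":-20,"ax":0,"ay":0,"az":0},{"jaw":0,"x":0,"y":0,"z":-30,"ax":0,"ay":0,"az":0},{"jaw":0,"x":0,"y":0,"z":-30,"ax":0,"ay":0,"az":0},{"jaw":0,"x":0,"y":0,"z":-30,"ax":0,"ay":0,"az":0},{"jaw":0,"x":0,"y":0,"z":-30,"ax":0,"ay":0,"az":0},{"jaw":0,"x":0,"y":0,"z":0,"ax":0,"ay":0,"az":0},{"jaw":0,"x":0,"y":0,"z":0,"ax":0,"ay":0,"az":0}]'
python3 - <<'E'
from h import *
# staging: handle 0.16 m short of final along capper x
o=np.array([.621,.0555]);yaw=np.radians(4.5);ex=np.array([np.cos(yaw),np.sin(yaw)])
print('final',o+ex*(-.095),'stage',o+ex*(-.185))
s=o+ex*(-.185); go(s[0],s[1],.18,4.5)
E
```

```text
t: 11.88
eef_pos: [0.4566, -0.3552, 0.1805]
tool_rot: [0.001, 0.995, 0.104, 0.001]
contact_force: [0.2, -0.2, -2.7]
gripper_width: 0.156
final [0.52629285 0.04804639] stage [0.43657029 0.04098507]
shift [  62.8 -391.7   -0.4] turn [ 0.13 -0.15  7.5 ] | shift after turn [  11.13331078 -396.55314113    0.46109459]
```

```bash
python3 -m crank '[{"jaw":0,"x":0,"y":0,"z":-40,"ax":0,"ay":0,"az":0},{"jaw":0,"x":0,"y":0,"z":-40,"ax":0,"ay":0,"az":0},{"jaw":0,"x":0,"y":-30,"z":-30,"ax":0,"ay":0,"az":2.5},{"jaw":0,"x":0,"y":-45,"z":0,"ax":0,"ay":0,"az":2.5},{"jaw":0,"x":0,"y":-45,"z":0,"ax":0,"ay":0,"az":2.5},{"jaw":0,"x":0,"y":-45,"z":0,"ax":0,"ay":0,"az":0},{"jaw":0,"x":0,"y":-45,"z":0,"ax":0,"ay":0,"az":0},{"jaw":0,"x":0,"y":-45,"z":0,"ax":0,"ay":0,"az":0},{"jaw":0,"x":0,"y":-45,"z":0,"ax":0,"ay":0,"az":0},{"jaw":0,"x":0,"y":-45,"z":0,"ax":0,"ay":0,"az":0},{"jaw":0,"x":0,"y":-40,"z":0,"ax":0,"ay":0,"az":0},{"jaw":0,"x":0,"y":0,"z":0,"ax":0,"ay":0,"az":0}]'
python3 - <<'E'
from h import *
for n in('side','top'):
    p,d=grab(n,n[0]+'4')
p,_=load('s4');cv2.imwrite('pics/s4c.png',cv2.resize(p[100:310,120:400,::-1],None,fx=2.8,fy=2.8))
p,_=load('t4');cv2.imwrite('pics/t4c.png',cv2.resize(p[100:300,130:400,::-1],None,fx=2.9,fy=2.9))
go(.4296,.0405,.29,4.5)
E
```

```text
t: 13.38
eef_pos: [0.4159, 0.0301, 0.289]
tool_rot: [0.001, 0.999, 0.042, 0.001]
contact_force: [-0.4, -1.5, -1.6]
gripper_width: 0.156
shift [ 14.3 -12.6  -1. ] turn [ 0.19 -0.09  0.03] | shift after turn [ 14.30087737 -12.60880706  -0.99850613]
```

View pics/s4c.png

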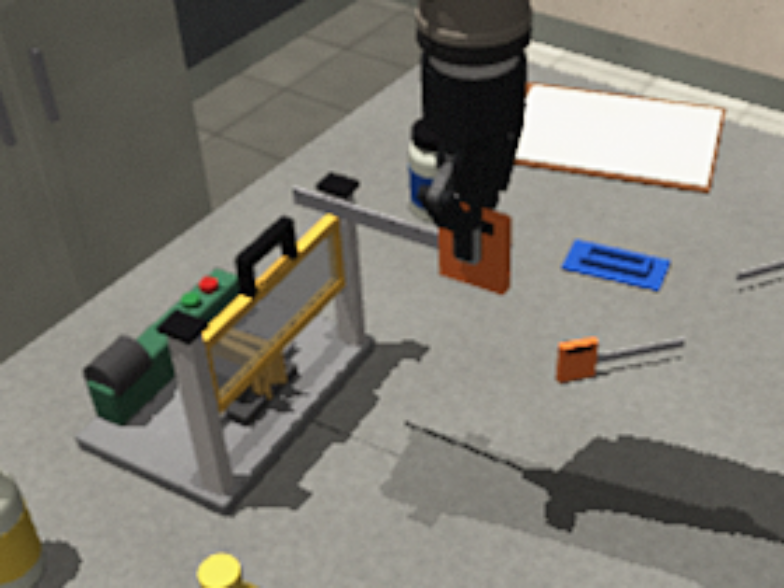

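View pics/t4c.png

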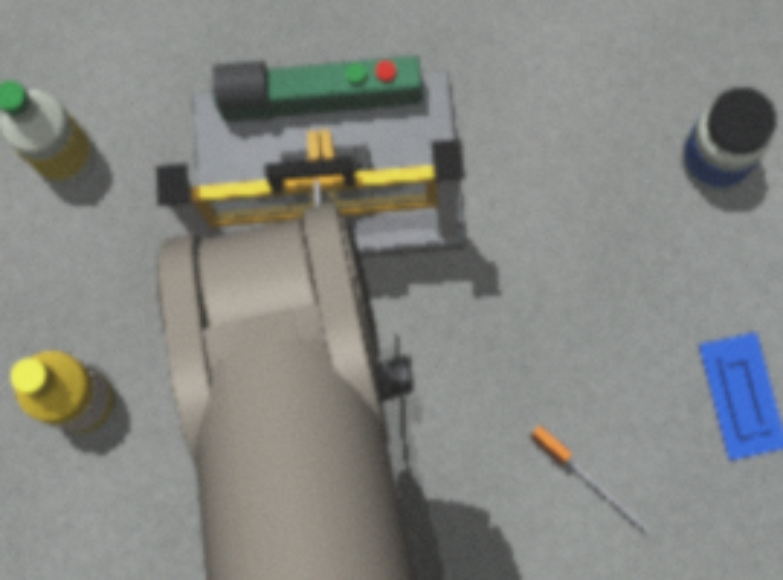

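The gauge is held clear, with its blade pointing at the capper: tip at (297,193) in the side crop. The guard is up, and the brass jaw gap shows at about (320,145) in the top crop. Next I'll measure the blade and the gap.

```bash
python3 - <<'E'
from h import *
np.set_printoptions(precision=4,suppress=True)
p,d=load('s4');C=cloud('side',d).reshape(-1,3);H=cv2.cvtColor(p,cv2.COLOR_RGB2HSV).reshape(-1,3).astype(int)
m=(d.reshape(-1)>0)&(C[:,2]>.26)&(C[:,2]<.32)&(C[:,0]>.452)&(C[:,0]<.65)&(abs(C[:,1]-.04)<.04)&(H[:,1]<80)
q=C[m];l=cv2.fitLine(q.astype(np.float32),cv2.DIST_HUBER,0,.01,.01).ravel();print('blade',len(q),l,'yaw',np.degrees(np.arctan2(l[1],l[0])),'pitch',np.degrees(l[2]/l[0]),'tip',q[q[:,0]>np.percentile(q[:,0],97)].mean(0),q[:,0].max())
xs=q[:,0];b=[np.median(q[(xs>a)&(xs<a+.03)],axis=0) for a in np.arange(.46,.6,.03) if ((xs>a)&(xs<a+.03)).sum()>3];print(np.array(b))
m=(d.reshape(-1)>0)&(C[:,2]>.24)&(C[:,2]<.33)&(H[:,0]<14)&(H[:,1]>150)&(abs(C[:,0]-.43)<.08)&(abs(C[:,1]-.03)<.06)
q=C[m];print('orange',len(q),np.percentile(q,[2,50,98],axis=0))
e=np.array([np.cos(np.radians(4.5)),np.sin(np.radians(4.5))]);f=np.array([-e[1],e[0]]);o=np.array([.621,.0555])
for t,n in(('top0','top'),('t4','top'),('s4','side'),('side0','side')):
    p,d=load(t);C=cloud(n,d).reshape(-1,3);H=cv2.cvtColor(p,cv2.COLOR_RGB2HSV).reshape(-1,3).astype(int)
    r=C[:,:2]-o;X=r@e;Y=r@f
    m=(d.reshape(-1)>0)&(C[:,2]>.08)&(C[:,2]<.1)&(X>.005)&(X<.1)&(abs(Y)<.04)&(H[:,1]>100)
    print(t,m.sum())
    for a in np.arange(.0,.1,.012):
        k=m&(X>a)&(X<a+.012)
        if k.sum()>2: print('  x',round(a+.006,3),'y ext',Y[k].min().round(4),Y[k].max().round(4),'mean',Y[k].mean().round(4),'gap',np.diff(np.sort(Y[k])).max().round(4), k.sum())
E
```

```text
blade 311 [ 0.9967  0.0816 -0.0039  0.5197  0.041   0.2914] yaw 4.681344 pitch -0.22245671 tip [0.588  0.0466 0.2911] 0.5910571812885319
[[0.4756 0.0372 0.2925]
 [0.5056 0.04   0.2911]
 [0.5353 0.0422 0.2918]
 [0.5667 0.0448 0.2912]
 [0.585  0.0467 0.2914]]
orange 376 [[0.3851 0.0258 0.264 ]
 [0.3998 0.0368 0.2866]
 [0.4405 0.0439 0.327 ]]
top0 149
  x 0.03 y ext -0.0149 0.0134 mean -0.0001 gap 0.011 24
  x 0.042 y ext -0.0134 0.0127 mean -0.001 gap 0.0078 32
  x 0.054 y ext -0.0136 0.0119 mean 0.0005 gap 0.008 31
  x 0.066 y ext -0.0124 0.0105 mean -0.0011 gap 0.0051 31
  x 0.078 y ext -0.0104 0.0104 mean -0.0002 gap 0.0029 30
t4 68
  x 0.054 y ext -0.0063 0.008 mean 0.0024 gap 0.0088 4
  x 0.066 y ext -0.0123 0.0112 mean -0.0004 gap 0.0053 32
  x 0.078 y ext -0.0105 0.0104 mean -0.0 gap 0.0029 28
  x 0.09 y ext -0.0076 0.0066 mean -0.0005 gap 0.0085 4
s4 2
side0 135
  x 0.03 y ext -0.007 0.018 mean 0.0133 gap 0.0211 8
  x 0.042 y ext -0.0014 0.0164 mean 0.0105 gap 0.0055 20
  x 0.054 y ext -0.0087 0.0156 mean 0.005 gap 0.003 29
  x 0.066 y ext -0.0097 0.0151 mean 0.0042 gap 0.0041 35
  x 0.078 y ext -0.0096 0.0153 mean 0.0047 gap 0.0034 29
  x 0.09 y ext -0.0081 0.0124 mean 0.0025 gap 0.003 14
```

```bash
python3 -m crank '[{"jaw":0,"x":8,"y":-6.5,"z":0,"ax":0.2,"ay":0,"az":0},{"jaw":0,"x":0,"y":-6.5,"z":0,"ax":0,"ay":0,"az":0},{"jaw":0,"x":0,"y":0,"z":30,"ax":0,"ay":0,"az":0},{"jaw":0,"x":0,"y":0,"z":35,"ax":0,"ay":0,"az":0},{"jaw":0,"x":0,"y":0,"z":35,"ax":0,"ay":0,"az":0},{"jaw":0,"x":0,"y":0,"z":35,"ax":0,"ay":0,"az":0},{"jaw":0,"x":0,"y":0,"z":35,"ax":0,"ay":0,"az":0},{"jaw":0,"x":0,"y":0,"z":30,"ax":0,"ay":0,"az":0},{"jaw":0,"x":0,"y":0,"z":20,"ax":0,"ay":0,"az":0},{"jaw":0,"x":0,"y":0,"z":7,"ax":0,"ay":0,"az":0},{"jaw":0,"x":0,"y":0,"z":0,"ax":0,"ay":0,"az":0},{"jaw":0,"x":0,"y":0,"z":0,"ax":0,"ay":0,"az":0}]'
python3 - <<'E'
from h import *
p,d=grab('side','s5')
cv2.imwrite('pics/s5c.png',cv2.resize(p[170:310,140:330,::-1],None,fx=4,fy=4))
C=cloud('side',d).reshape(-1,3);H=cv2.cvtColor(p,cv2.COLOR_RGB2HSV).reshape(-1,3).astype(int)
m=(d.reshape(-1)>0)&(C[:,2]>.045)&(C[:,2]<.09)&(C[:,0]>.46)&(C[:,0]<.64)&(abs(C[:,1]-.048)<.03)&(H[:,1]<80)
q=C[m];print(len(q),[np.median(q[abs(q[:,0]-a)<.012],axis=0).round(4) for a in(.48,.51,.54,.57)],q[:,0].max())
e=np.array([np.cos(np.radians(4.5)),np.sin(np.radians(4.5))]);r=readout.get_obs()['eef_pos'][:2]-[.621,.0555];print('capper xy of tcp',r@e,r@[-e[1],e[0]])
go(.5263,.048,.0626,4.5)
E
```

```text
t: 14.98
eef_pos: [0.4256, 0.0411, 0.0639]
tool_rot: [-0.0, 0.999, 0.039, 0.003]
contact_force: [-0.8, -0.7, -1.8]
gripper_width: 0.158
204 [array([0.4813, 0.0478, 0.0667]), array([0.5096, 0.0502, 0.067 ]), array([0.5409, 0.0522, 0.067 ]), array([0.5704, 0.0545, 0.0668])] 0.6001226154714266
capper xy of tcp -0.1959592079211303 0.0009157353634658284
shift [101.    0.9   1.9] turn [-0.03 -0.32 -0.02] | shift after turn [100.9626932    0.962539     1.31469408]
```

View pics/s5c.png

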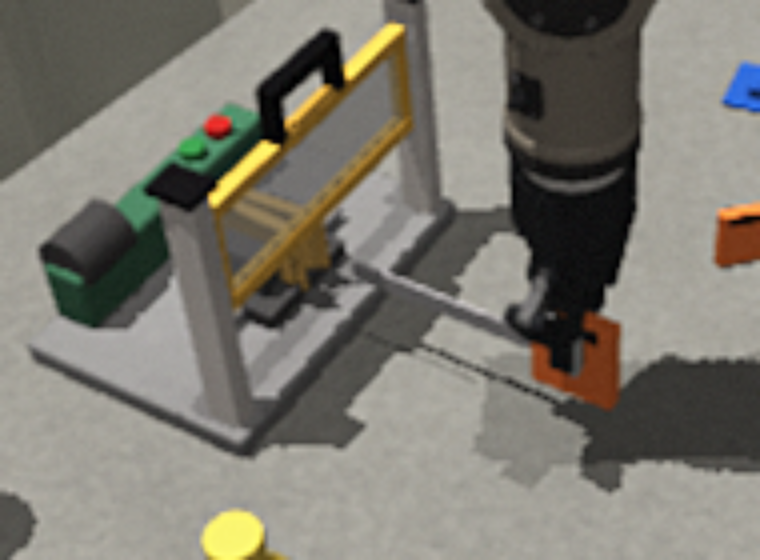

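The blade is level at z = 0.067. Its tip, at (355,265), is just in front of the flared jaws and below the raised guard. Sliding in gently.

```bash
python3 -m crank '[{"jaw":0,"x":10,"y":1,"z":1,"ax":0,"ay":-0.3,"az":0},{"jaw":0,"x":10,"y":0,"z":0,"ax":0,"ay":0,"az":0},{"jaw":0,"x":10,"y":0,"z":0,"ax":0,"ay":0,"az":0},{"jaw":0,"x":10,"y":0,"z":0,"ax":0,"ay":0,"az":0},{"jaw":0,"x":10,"y":0,"z":0,"ax":0,"ay":0,"az":0},{"jaw":0,"x":10,"y":0,"z":0,"ax":0,"ay":0,"az":0},{"jaw":0,"x":10,"y":0,"z":0,"ax":0,"ay":0,"az":0},{"jaw":0,"x":8,"y":0,"z":0,"ax":0,"ay":0,"az":0},{"jaw":0,"x":0,"y":0,"z":0,"ax":0,"ay":0,"az":0},{"jaw":0,"x":0,"y":0,"z":0,"ax":0,"ay":0,"az":0}]'
cat > f.py <<'E'
from h import *
e=np.array([np.cos(np.radians(4.5)),np.sin(np.radians(4.5))]);s=readout.get_obs();r=s['eef_pos'][:2]-[.621,.0555];F=s['contact_force'][:2]
f=np.array([-e[1],e[0]])
print('tip past mouth mm',(r@e+.175-.022)*1000,'lat mm',r@f*1000,'z',s['eef_pos'][2],'F along',F@e,'F lat',F@f)
E
python3 f.py
```

```text
t: 16.27
eef_pos: [0.5022, 0.046, 0.062]
tool_rot: [-0.0, 0.999, 0.039, -0.001]
contact_force: [-0.1, -0.2, -2.0]
gripper_width: 0.156
tip past mouth mm 33.839739860734454 lat mm -0.13038489622526916 z 0.06195006817682387 F along -0.10784078055148857 F lat -0.23986528422925066
```

```bash
python3 -m crank '[{"jaw":0,"x":4,"y":0,"z":0,"ax":0,"ay":0,"az":0},{"jaw":0,"x":4,"y":0,"z":0,"ax":0,"ay":0,"az":0},{"jaw":0,"x":4,"y":0,"z":0,"ax":0,"ay":0,"az":0},{"jaw":0,"x":0,"y":0,"z":0,"ax":0,"ay":0,"az":0},{"jaw":0,"x":0,"y":0,"z":0,"ax":0,"ay":0,"az":0}]'; python3 f.py
python3 -m crank '[{"jaw":0,"x":2,"y":0,"z":0,"ax":0,"ay":0,"az":0},{"jaw":0,"x":2,"y":0,"z":0,"ax":0,"ay":0,"az":0},{"jaw":0,"x":0,"y":0,"z":0,"ax":0,"ay":0,"az":0},{"jaw":0,"x":0,"y":0,"z":0,"ax":0,"ay":0,"az":0}]'; python3 f.py
```

```text
t: 16.9
eef_pos: [0.5145, 0.047, 0.062]
tool_rot: [-0.0, 0.999, 0.039, -0.001]
contact_force: [-0.4, 0.1, -2.3]
gripper_width: 0.154
tip past mouth mm 46.154572056576086 lat mm -0.10105867748978198 z 0.06197567046196109 F along -0.39097346318183374 F lat 0.10543642291592079
t: 17.4
eef_pos: [0.5186, 0.0473, 0.062]
tool_rot: [-0.0, 0.999, 0.039, -0.001]
contact_force: [0.1, -0.4, -2.3]
gripper_width: 0.155
tip past mouth mm 50.266610282370635 lat mm -0.09229259434377543 z 0.06203763964319458 F along 0.05553156948897189 F lat -0.3597865899901802
```

```bash
for i in 1; do python3 -m crank '[{"jaw":0,"x":1.5,"y":0,"z":0,"ax":0,"ay":0,"az":0},{"jaw":0,"x":1.5,"y":0,"z":0,"ax":0,"ay":0,"az":0},{"jaw":0,"x":0,"y":0,"z":0,"ax":0,"ay":0,"az":0},{"jaw":0,"x":0,"y":0,"z":0,"ax":0,"ay":0,"az":0}]'; python3 f.py; done
python3 -m crank '[{"jaw":0,"x":1,"y":0,"z":0,"ax":0,"ay":0,"az":0},{"jaw":0,"x":1,"y":0,"z":0,"ax":0,"ay":0,"az":0},{"jaw":0,"x":0,"y":0,"z":0,"ax":0,"ay":0,"az":0},{"jaw":0,"x":0,"y":0,"z":0,"ax":0,"ay":0,"az":0}]'; python3 f.py
```

```text
t: 17.9
eef_pos: [0.5217, 0.0476, 0.062]
tool_rot: [-0.0, 0.999, 0.039, -0.001]
contact_force: [-0.0, -0.1, -2.5]
gripper_width: 0.157
tip past mouth mm 53.34029968889604 lat mm -0.11462639827202455 z 0.062033119696207825 F along -0.023039960903398188 F lat -0.10768932485323429
t: 18.4
eef_pos: [0.5233, 0.0477, 0.0619]
tool_rot: [-0.0, 0.999, 0.039, -0.001]
contact_force: [-1.4, -0.4, -1.6]
gripper_width: 0.158
tip past mouth mm 55.0016635151069 lat mm -0.1476566400536976 z 0.06193174084832081 F along -1.3990892898550669 F lat -0.27369769686863105
```

```bash
python3 -m crank '[{"jaw":0,"x":1,"y":0,"z":0,"ax":0,"ay":0,"az":0},{"jaw":0,"x":1,"y":0,"z":0,"ax":0,"ay":0,"az":0},{"jaw":0,"x":0,"y":0,"z":0,"ax":0,"ay":0,"az":0},{"jaw":0,"x":0,"y":0,"z":0,"ax":0,"ay":0,"az":0}]'; python3 f.py
python3 -m crank '[{"jaw":0,"x":1,"y":0,"z":0,"ax":0,"ay":0,"az":0},{"jaw":0,"x":0.5,"y":0,"z":0,"ax":0,"ay":0,"az":0},{"jaw":0,"x":0,"y":0,"z":0,"ax":0,"ay":0,"az":0},{"jaw":0,"x":0,"y":0,"z":0,"ax":0,"ay":0,"az":0}]'; python3 f.py
```

```text
t: 18.9
eef_pos: [0.5253, 0.0479, 0.0619]
tool_rot: [-0.0, 0.999, 0.039, -0.001]
contact_force: [-3.4, -0.4, -1.4]
gripper_width: 0.161
tip past mouth mm 57.01216775715329 lat mm -0.11487123264087268 z 0.061934428971069724 F along -3.3846872640956884 F lat -0.16934068972935012
t: 19.4
eef_pos: [0.5268, 0.048, 0.0619]
tool_rot: [-0.0, 0.999, 0.039, -0.001]
contact_force: [-4.3, -0.3, -2.1]
gripper_width: 0.154
tip past mouth mm 58.49166888492813 lat mm -0.12039068179412764 z 0.061917940951470636 F along -4.362035406639132 F lat 0.014869792288167412
```

```bash
python3 -m crank '[{"jaw":0,"x":0,"y":0,"z":0,"ax":0,"ay":0,"az":0},{"jaw":0,"x":0,"y":0,"z":0,"ax":0,"ay":0,"az":0},{"jaw":0,"x":0,"y":0,"z":0,"ax":0,"ay":0,"az":0},{"jaw":0,"x":0,"y":0,"z":0,"ax":0,"ay":0,"az":0},{"jaw":0,"x":0,"y":0,"z":0,"ax":0,"ay":0,"az":0},{"jaw":0,"x":0,"y":0,"z":0,"ax":0,"ay":0,"az":0}]'; python3 f.py
python3 - <<'E'
from h import *
p,d=grab('side','s6')
cv2.imwrite('pics/s6c.png',cv2.resize(p[170:310,140:330,::-1],None,fx=4,fy=4))
C=cloud('side',d).reshape(-1,3);H=cv2.cvtColor(p,cv2.COLOR_RGB2HSV).reshape(-1,3).astype(int)
m=(d.reshape(-1)>0)&(C[:,2]>.045)&(C[:,2]<.09)&(C[:,0]>.555)&(C[:,0]<.61)&(abs(C[:,1]-.05)<.03)&(H[:,1]<80)
q=C[m];print('blade',len(q),[np.median(q[abs(q[:,0]-a)<.012],axis=0).round(4) for a in(.57,.595)])
m=(H[:,0]>20)&(H[:,0]<32)&(H[:,1]>150)&(H[:,2]>100)&(C[:,0]>.57)&(C[:,0]<.66)&(C[:,1]>-.06)&(C[:,1]<.17)
print('guard top',np.percentile(C[m][:,2],98))
E
```

```text
t: 20.15
eef_pos: [0.5271, 0.048, 0.062]
tool_rot: [-0.0, 0.999, 0.039, -0.001]
contact_force: [-4.5, 0.1, -2.5]
gripper_width: 0.157
tip past mouth mm 58.76872422176404 lat mm -0.11196592994569443 z 0.06201952123264397 F along -4.462456983422264 F lat 0.46876905165448524
blade 54 [array([0.5734, 0.0539, 0.0609]), array([0.5945, 0.0562, 0.0641])]
guard top 0.19833260111384715
```

View pics/s6c.png

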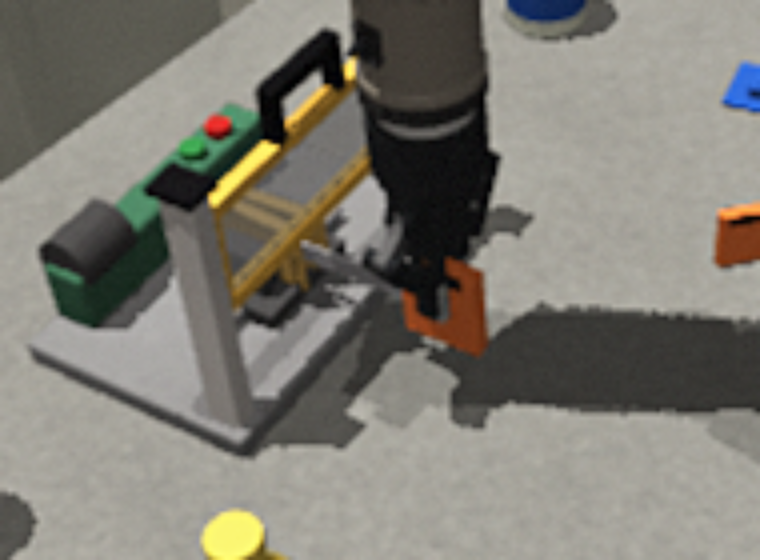

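The blade enters the jaws at about (310,245). The handle is held level and clear of the bench at (445,305), and the guard is still up. Drag is a steady 4.5 N, so I'm handing in.

```bash
python3 -c "
from station import ticket;print(ticket.hand_in())"
```

```text
the job is handed in; nothing more can be done
None
```

I raised the guard, took the largest gauge from its blue holder and slid its blade level into the brass jaws until it dragged snugly. I handed the job in at about 20 s, still holding the gauge; `hand_in()` reported no verdict.

**Last checks**
- **Guard:** its top edge measured 0.198 m, so it is up about 88 of 90 mm.
- **Blade:** the tip is about 58.8 mm past the jaw mouth by the arm's pose. The push back along the blade is a steady 4.5 N, with under 0.5 N sideways.
- **Pose:** the tool is level, the blade sits about 64 mm above the bench, and the handle centre should be about 70 mm above it.
- **Bottles and jar:** I kept clear of them throughout but did not measure them again at the end.

**One disagreement:** drag began about 3–4 mm deeper than expected, at roughly 54 mm instead of 50. The true tip may therefore be nearer 55 mm, which is still within the snug range. I stopped on force rather than distance. I had no direct reading of the force on each jaw.

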